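# Third hand at the bag-filling stand: press the spout's flange onto the sprung pad

### The job

Be a third hand for the colleague who will bolt the filling spout to its stand: lift the square spout off the table, turn it, kept upright, until its flange faces the sprung pad, and press the flange flat on the pad with the bolt holes in line. Push the pad back about half of its 15 mm spring travel (a steady 10 newtons), never hard against the end stop. Hold it so for three seconds and finish while still gripping and pressing; leave the canister, carton, bolt tray and jar where they are.

Things in the scene. Friction and masses are not known exactly. Their poses are not given: they have to be found in the camera images.
- spout_center (a point): Centre of the loose, upright filling spout of white plastic: on the axis of its square tube (36 x 36 mm, 110 mm tall), 55 mm above its underside. Axes: z up the tube, x from the tube towards the flange on its one side, y along the flange's width. Grip the tube from above across its two free sides (+y and -y), best 25 mm above this point; tube and flange are only 21 mm apart.
- spout_face (a point): Middle of the flat outer face of the spout's flange, the face that goes against the pad: 45 mm from the tube's axis along x, 25 mm above spout_center. The flange is upright, 54 mm wide, 50 mm high, 6 mm thick, with two bolt holes side by side. Axes as spout_center: x straight out of the face, z up.
- spout: The same spout, about 0.25 kg (varies by a fifth); origin at the centre of its underside, axes as spout_center. Square collar 70 x 70 mm, 6 mm thick round its foot; a neck 16 mm wide and 30 mm high joins the tube to the flange.
- pad_face (a point): Middle of the front face of the stand's sprung pad: an upright steel plate 60 x 60 mm, 6 mm thick, with two bolt holes side by side, 150 mm above the table. The point moves with the pad. Axes: x level, pointing into the stand, the way the pad is pushed; z up; y along the width. When the spout sits right, spout_face lies on this point and its axes agree with these.
- pad (a joint): How far the sprung pad is pushed back, in m: 0 at rest, 0.015 at the hard end stop. The spring takes 1300 N per m: half of the travel (0.0075) is 9.8 N.
- stand: The stand, fixed to the table: aluminium base 150 x 120 mm, 12 mm thick, and a grey column 60 mm wide, top 183 mm above the table, carrying the pad on guide pins. Origin on the table straight below the pad's front face at rest; x points from the pad into the column, z up. The base reaches 30 mm in front of the pad's face.
- canister: Bystander: closed metal canister, 72 mm across, 110 mm tall; origin at the centre of its underside.
- carton: Bystander: open cardboard box 100 x 140 mm, 90 mm high; origin at the centre of its underside.
- tray: Bystander: low grey tray 80 x 100 mm, 20 mm high, with two bolts and a hex key; origin at the centre of its underside.
- jar: Bystander: clear jar with a steel lid, 80 mm across, 100 mm tall; origin at the centre of its underside.
There are look-alikes about, which are no part of the job. What is shaped like the spout but turquoise is not meant.

How it is judged:
By the outcome, as a careful person would: the job done as asked, in the order asked, and still so for the second after the job is handed in, while the arm keeps its last pose, push and grip.
It also fails if it takes over 45 s, if anything falls off the work surface, if the arm or the gripper's body presses on something with over 40 N, if the wrist force passes 120 N, or if a joint passes its speed limit or range.

### The arm

A 6-joint arm with a two-finger parallel gripper is mounted at the origin on the work surface. World frame = base frame: x ahead of the robot, y to its left, z up, the work surface at z = 0. Lengths are in mm, angles in rad, forces in N, time in s.
With the tool pointing down it reaches from about 400 to 825 mm from the base axis. Payload 7 kg.
Tool frame: the origin (TCP) lies at the very end of the fingers, on their centre line; the grasp point (between the pads) lies 19 mm behind it (tcp_to_grasp is the z of the grasp point in the tool frame, in mm); z points along the fingers, y is the direction in which the jaws open and shut (so a half turn about z gives the same grasp; the last joint's range is limited). The gripper opens to 88 mm and grips with 3 to 60 N. Pads are 19 mm wide; open, the fingers measure 130 mm over their backs; the gripper's body (78 mm by 193 mm) begins 47 mm behind the grasp point.
Start: joints at [-0.814, 0.359, 0.012, 0, -1.224, -0.288], TCP at [304.947, -602.165, 226.561] pointing down, gripper open.
Joint ranges: [-3.07, 3.07], [-1.43, 2.12], [-1.02, 1.25], [-3.03, 1.67], [-3.05, -0], [-3.03, 3.03]. Speed limits (rad/s): [2.39, 2.39, 3.01, 3.14, 3.14, 3.14].

### API

Orientations are given as [roll, pitch, yaw] about the fixed x, y, z axes, in that order (R = Rz(yaw) Ry(pitch) Rx(roll)).
In Python, from workcell import get_state, capture, job_done, tcp_to_grasp gives the robot as it stands. The module is installed in compiled form; this text tells all that it offers.
- The arm moves only by the shell command python3 -m inch 'ROWS' [OPENING] [FORCE]. ROWS is JSON, a list of rows, each an object with "slide": the shift along the tool's x, y, z in m, a list of three; "dr": the turn, a rotation vector about the tool's x, y, z in rad, a list of three. A call has 1 to 20 rows; each row is the pose to reach, as a shift and turn from the pose commanded when the call began, along the tool's axes at that moment; what a row does not reach only later rows make up. A row lasts 1/12 s, in which the tool goes at most 41.7 mm and 7.16 degrees, less where a joint would pass 70% of its speed; a pose out of reach is approached as far as the arm can. A call with a gripper value outside its range is refused whole. OPENING is the gripper's target within -1 to 1 (fully open at 1, half-way at 0, shut at -1), set as the call begins (- or left out, the last holds). The fingers move at their own pace and stop on an object; FORCE is the grip in N (left out, the last holds). Time passes only in rows, so rows that repeat a pose let the fingers close. It gives the time, the measured TCP pose, the force and the opening at its end, in the units of the state.
- get_state(): the state, without advancing time (a new reading comes with each control period).
- capture(name): name is "scene" or "top" or "wrist"; returns a dict with "img" (384x512x3 uint8, blue, green, red), "fx", "fy", "cx", "cy" (pixels), "R" (3x3) and "t" (3): a world point X has camera coordinates R X + t; the wrist camera has in their place "T_tool_cam" (4x4, takes a point from camera to tool coordinates, whose origin is the TCP and whose axes are the flange's). Camera axes: x right, y down, z forward; pixel columns grow to the right and rows downward; lengths in mm; the calibration is good to about 2 mm. A picture is of the moment at which its call begins: read the wrist's pose just before it. There is no depth.
- job_done(): hands the job in, once; it reports no verdict.
The state is a dict: "t": time; "joint_positions": joint angles; "dq": joint speeds; "tau": joint torques, N m; "tcp_pos": TCP position; "eef_rot": TCP orientation; "contact_force": force on the tool from outside, world axes, zero at the start; "moment": the same for the moment, N m; "width": opening from 0.0 (shut) to 1.0 (fully open).
Only numpy, scipy, OpenCV 4.12 (cv2) and the standard library are available. Lean on these libraries where they do the work, as an engineer would, in place of code of your own. Each camera call takes 0.05 s, during which the arm holds its last target.

## Working session

There is one attempt and no reset: what is moved stays moved. The work goes in short steps, Python scripts to look and compute and a shell command to move; the robot and the scene stay as the last step left them, time stands still between calls to the robot, and variables do not carry over. Pictures are saved under pics/ and viewed, and the job is handed in when it is done.

```bash
mkdir -p pics
python3 - <<'E'
from workcell import *
import cv2
s=get_state();print(s, tcp_to_grasp if not callable(tcp_to_grasp) else tcp_to_grasp())
import pickle
for n in ["scene","top","wrist"]:
    c=capture(n);cv2.imwrite(f"pics/{n}0.png",c["img"]);pickle.dump(c,open(f"{n}0.pkl","wb"))
    print(n,{k:v for k,v in c.items() if k!="img"})
E
```

```text
{'t': 0.0, 'joint_positions': array([-8.13902106e-01,  3.59363079e-01,  1.10684388e-02, -3.58181526e-04,
       -1.22413939e+00, -2.88100821e-01]), 'dq': array([-0.00080626, -0.00070785,  0.00059908,  0.00137563, -0.00170091,
        0.00063635]), 'tau': array([-2.31527352e-03, -5.82722068e+01,  2.93053865e+01,  6.99752927e+00,
        6.80784593e-03, -1.58754528e-04]), 'tcp_pos': array([ 304.7204065 , -601.74133482,  225.64083012]), 'eef_rot': array([ 3.13992677e+00, -1.42530130e-04, -2.67292111e+00]), 'contact_force': array([-0.07453935,  0.31401321,  0.32270659]), 'moment': array([0.0005067 , 0.05505435, 0.02678571]), 'width': 0.9981164958079736} -18.8
scene {'fx': 425.0734678287303, 'fy': 425.0734678287303, 'cx': 263.95290134006257, 'cy': 190.74740481174317, 'R': array([[-0.53390427,  0.84554396, -0.00127748],
       [ 0.69211309,  0.43615408, -0.5751079 ],
       [-0.48572184, -0.30793672, -0.81807657]]), 't': array([ 188.60449484, -359.72103892, 1564.89415903])}
top {'fx': 401.322511181089, 'fy': 401.322511181089, 'cx': 250.82337119762295, 'cy': 187.00234392116093, 'R': array([[ 3.27116599e-03, -9.99787804e-01, -2.03383158e-02],
       [-9.88165600e-01, -1.12767260e-04, -1.53390792e-01],
       [ 1.53355950e-01,  2.05993908e-02, -9.87956283e-01]]), 't': array([ 116.83732783,  564.37095627, 1154.34258135])}
wrist {'fx': 274.1574816986236, 'fy': 274.1574816986236, 'cx': 258.8541802578344, 'cy': 193.6586892392068, 'T_tool_cam': array([[ 5.65756051e-04, -9.65667405e-01, -2.59780951e-01,
         6.94001518e+01],
       [ 9.99999540e-01,  3.45008671e-04,  8.95339564e-04,
         2.81043707e-01],
       [-7.74973553e-04, -2.59781338e-01,  9.65667156e-01,
        -1.58908908e+02],
       [ 0.00000000e+00,  0.00000000e+00,  0.00000000e+00,
         1.00000000e+00]])}
```

View pics/scene0.png

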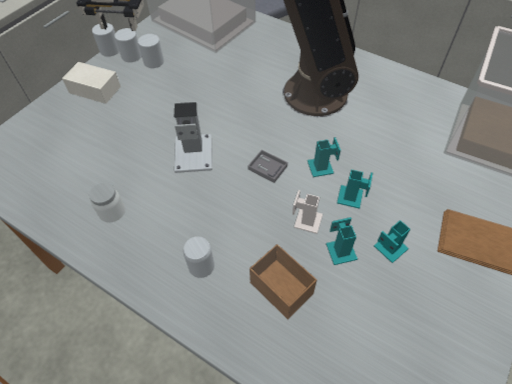

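View pics/top0.png

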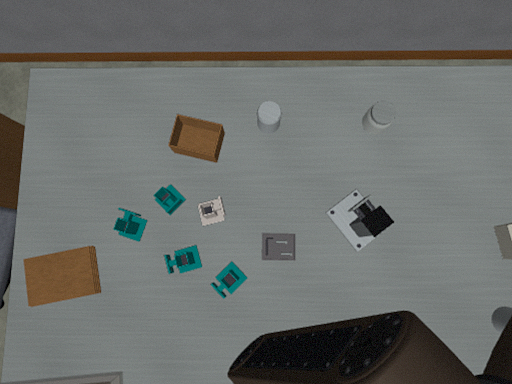

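View pics/wrist0.png

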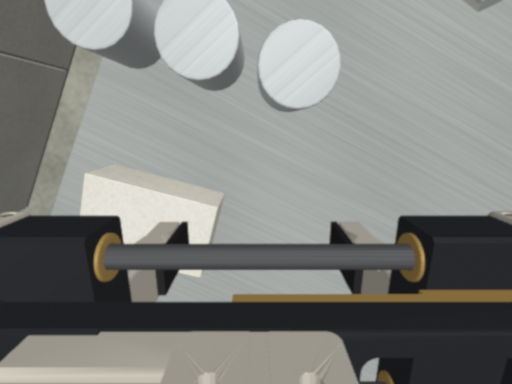

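The white spout is at scene (308,210) and top (211,210). The look-alikes are four turquoise ones, in scene at (322,157), (355,187), (343,240) and (393,240). I choose the white one and crop close, along with the stand.

Run:
```python
import cv2,numpy as np
s=cv2.imread("pics/scene0.png");t=cv2.imread("pics/top0.png")
def c(im,x,y,w,h,k): return cv2.resize(im[y:y+h,x:x+w],None,fx=k,fy=k,interpolation=cv2.INTER_CUBIC)
cv2.imwrite("pics/c1.png",np.hstack([c(s,280,180,50,60,8),c(t,185,185,50,60,8)]))
cv2.imwrite("pics/c2.png",np.hstack([c(s,160,95,65,85,6),c(t,320,180,65,85,6)]))
```

```text
(no output)
```

View pics/c1.png

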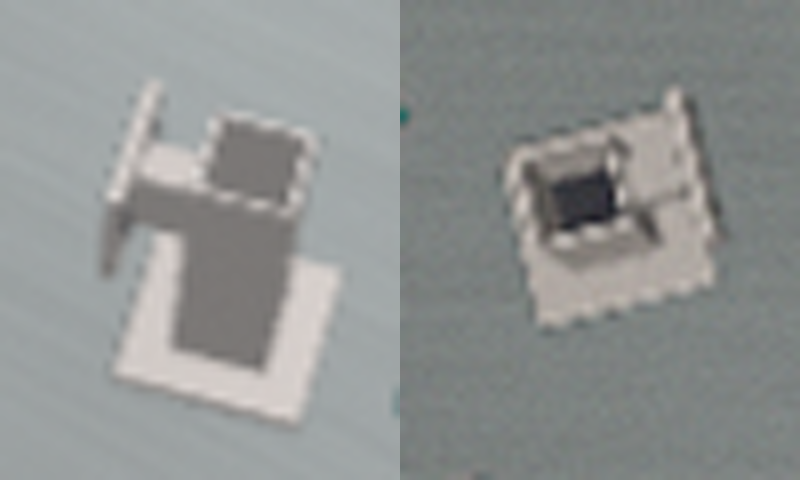

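View pics/c2.png

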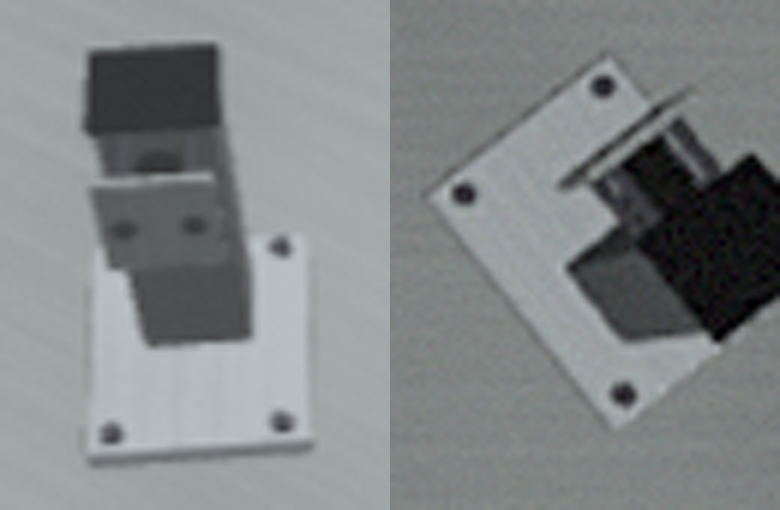

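White, upright, flange to the scene's left. Its keypoints and the stand's are readable in both views, so I fit the poses.

```bash
cat > fit.py <<'E'
import numpy as np,pickle
from scipy.optimize import least_squares
S=pickle.load(open("scene0.pkl","rb"));T=pickle.load(open("top0.pkl","rb"))
def proj(c,X):
    p=X@c["R"].T+c["t"];return np.c_[c["fx"]*p[:,0]/p[:,2]+c["cx"],c["fy"]*p[:,1]/p[:,2]+c["cy"]]
def w(p,L):
    c,s=np.cos(p[2]),np.sin(p[2]);L=np.array(L,float)
    return np.c_[p[0]+c*L[:,0]-s*L[:,1],p[1]+s*L[:,0]+c*L[:,1],L[:,2]]
def fit(obs,p0):
    def r(p): return np.concatenate([(proj(c,w(p,L))-np.array(U)).ravel() for c,L,U in obs])
    s=least_squares(r,p0,loss="soft_l1",f_scale=1)
    print(s.x.round(3));
    for c,L,U in obs: print((proj(c,w(s.x,L))-np.array(U)).round(1).tolist())
    return s.x
def up(U,x0,y0,k): return [((a+.5)/k-.5+x0,(b+.5)/k-.5+y0) for a,b in U]
E
python3 - <<'E'
from fit import *
sp=[(S,[(-35,35,0),(35,35,6),(-35,-35,6),(-18,18,110),(-18,-18,110),(18,-18,110),(18,18,110),(42,-27,105),(42,27,105),(42,27,55)],
 up([(300,427),(115,372),(342,262),(292,215),(318,130),(222,112),(203,190),(155,80),(110,195),(108,278)],280,180,8)),
 (T,[(-35,35,6),(-35,-35,6),(35,-35,6),(42,27,105)],up([(108,150),(137,328),(315,288),(275,88)],185,185,8))]
fit(sp,[450,100,-1.3])
for o in sp: fit([o],[450,100,-1.3])
st=[(S,[(-30,60,6),(-30,-60,6),(120,-60,12),(3,30,180),(3,-30,180),(0,30,120),(0,0,150)],
 up([(88,460),(313,446),(311,236),(92,182),(215,178),(108,270),(159.5,228)],160,95,6)),
 (T,[(-30,-60,12),(-30,60,12),(120,-60,12),(3,30,180),(3,-30,180)],up([(38,195),(218,55),(228,430),(300,90),(175,188)],320,180,6))]
fit(st,[450,-250,-2.4])
for o in st: fit([o],[450,-250,-2.4])
E
```

```text
[493.183 242.008 105.492]
[[-0.2, 0.6], [-0.4, -0.1], [0.4, 0.5], [0.2, 0.0], [0.2, 0.2], [-0.5, -0.9], [-1.5, -0.3], [0.2, -0.5], [0.6, 0.5], [-0.2, -0.2]]
[[-1.3, 0.3], [0.2, 0.2], [0.3, -0.4], [-0.4, 0.2]]
[492.938 242.109 432.235]
[[0.1, 0.4], [-0.2, 0.1], [0.3, 0.2], [0.4, -0.1], [0.1, 0.0], [-0.6, -0.9], [-1.4, -0.2], [0.0, -0.4], [0.7, 0.7], [-0.0, 0.0]]
[493.474 241.217  11.216]
[[-0.8, -0.2], [0.1, -0.1], [0.3, -0.1], [0.2, 0.4]]
[ 505.315 -172.822   -2.487]
[[0.0, 0.6], [0.4, 0.2], [-0.4, -0.8], [-0.3, 0.3], [0.1, -0.5], [0.4, 0.4], [0.4, -0.2]]
[[-0.8, -0.1], [-0.1, -0.6], [-0.7, 0.7], [0.7, 0.7], [3.8, -1.8]]
[ 505.485 -173.281  -21.356]
[[-0.3, 0.3], [0.1, 0.5], [0.2, -0.6], [-0.5, 0.1], [-0.1, -0.4], [0.3, 0.2], [0.3, -0.2]]
[ 505.079 -172.036  -33.887]
[[-1.0, 0.4], [-0.7, -0.6], [-0.2, 0.6], [0.3, 0.6], [3.6, -1.5]]
```

```bash
cat > rel.py <<'E'
import numpy as np
from scipy.spatial.transform import Rotation as Ro
from workcell import get_state
def rel(p,yaw,tool_pose=None,rpy=None):
    s=get_state();R0=Ro.from_euler("xyz",s["eef_rot"]);p0=np.array(s["tcp_pos"])
    R1=Ro.from_euler("xyz",[np.pi,0,yaw])
    sl=R0.inv().apply(np.array(p)-p0)/1000; dr=(R0.inv()*R1).as_rotvec()
    print("slide",sl.round(4),"dr",dr.round(4)); return sl,dr
E
python3 - <<'E'
from rel import *
rel([478,300,230],-1.315)
from fit import *
# jar & canister lids, rough at z=100/110
for n,u,v,z in [("jar",380,112,100),("can",269,110,110),("tray",279,247,20)]:
    c=T; d=c["R"].T@np.array([(u-c["cx"])/c["fx"],(v-c["cy"])/c["fy"],1]);o=-c["R"].T@c["t"];print(n,o+d*(z-o[2])/d[2])
E
```

```text
slide [-0.5619  0.7263 -0.0033] dr [ 1.2000e-03  8.0000e-04 -1.3579e+00]
jar [ 776.78853812 -259.09291704  100.        ]
can [780.58488346  64.32522324 110.        ]
tray [387.27927746  33.82735199  20.        ]
```

```bash
python3 -m inch '[{"slide":[-0.01,0.012,0],"dr":[0,0,-0.03]},{"slide":[-0.025,0.032,0],"dr":[0,0,-0.08]},{"slide":[-0.045,0.058,0],"dr":[0,0,-0.15]},{"slide":[-0.07,0.09,0],"dr":[0,0,-0.22]},{"slide":[-0.095,0.122,0],"dr":[0,0,-0.29]},{"slide":[-0.12,0.154,0],"dr":[0,0,-0.36]},{"slide":[-0.145,0.187,0],"dr":[0,0,-0.43]},{"slide":[-0.17,0.219,0],"dr":[0,0,-0.5]},{"slide":[-0.195,0.251,0],"dr":[0,0,-0.57]},{"slide":[-0.22,0.284,0],"dr":[0,0,-0.64]},{"slide":[-0.245,0.316,0],"dr":[0,0,-0.71]},{"slide":[-0.27,0.348,0],"dr":[0,0,-0.78]},{"slide":[-0.295,0.381,0],"dr":[0,0,-0.85]},{"slide":[-0.32,0.413,0],"dr":[0,0,-0.92]},{"slide":[-0.345,0.445,0],"dr":[0,0,-0.99]},{"slide":[-0.37,0.478,0],"dr":[0,0,-1.06]},{"slide":[-0.395,0.51,0],"dr":[0,0,-1.13]},{"slide":[-0.415,0.536,0],"dr":[0,0,-1.2]},{"slide":[-0.43,0.555,0],"dr":[0,0,-1.25]},{"slide":[-0.436,0.563,0],"dr":[0,0,-1.28]}]' 1 20; python3 -c "
from rel import *
rel([478,300,230],-1.315)"
```

```text
t: 1.82
tcp_pos: [440.0, 99.9, 226.5]
eef_rot: [-3.141, 0.0, -1.387]
contact_force: [0.4, 0.4, 0.8]
width: 0.999
slide [-0.1898 -0.0739 -0.0035] dr [-0.0002  0.0001 -0.0725]
```

```bash
python3 -m inch '[{"slide":[-0.015,-0.006,0],"dr":[0,0,-0.01]},{"slide":[-0.045,-0.018,0],"dr":[0,0,-0.03]},{"slide":[-0.08,-0.031,0],"dr":[0,0,-0.05]},{"slide":[-0.115,-0.045,-0.003],"dr":[0,0,-0.072]},{"slide":[-0.15,-0.058,-0.003],"dr":[0,0,-0.072]},{"slide":[-0.175,-0.068,-0.003],"dr":[0,0,-0.072]},{"slide":[-0.187,-0.073,-0.003],"dr":[0,0,-0.072]},{"slide":[-0.19,-0.074,-0.003],"dr":[0,0,-0.072]},{"slide":[-0.19,-0.074,-0.003],"dr":[0,0,-0.072]},{"slide":[-0.19,-0.074,-0.003],"dr":[0,0,-0.072]},{"slide":[-0.19,-0.074,-0.003],"dr":[0,0,-0.072]}]'; python3 -c "
from rel import *
import pickle,cv2
from workcell import capture
s=get_state();print(s['tcp_pos'],s['eef_rot'],s['dq'].max())
c=capture('wrist');c['s']=s;pickle.dump(c,open('w1.pkl','wb'));cv2.imwrite('pics/w1.png',cv2.resize(c['img'],(768,576),interpolation=2))"
```

```text
t: 2.73
tcp_pos: [478.6, 295.8, 229.7]
eef_rot: [3.141, -0.0, -1.322]
contact_force: [0.1, -0.7, 0.4]
width: 0.996
[478.55243847 295.80571516 229.72989804] [ 3.14146784e+00 -1.24004726e-06 -1.32183972e+00] 0.0031011213006486215
```

View pics/w1.png

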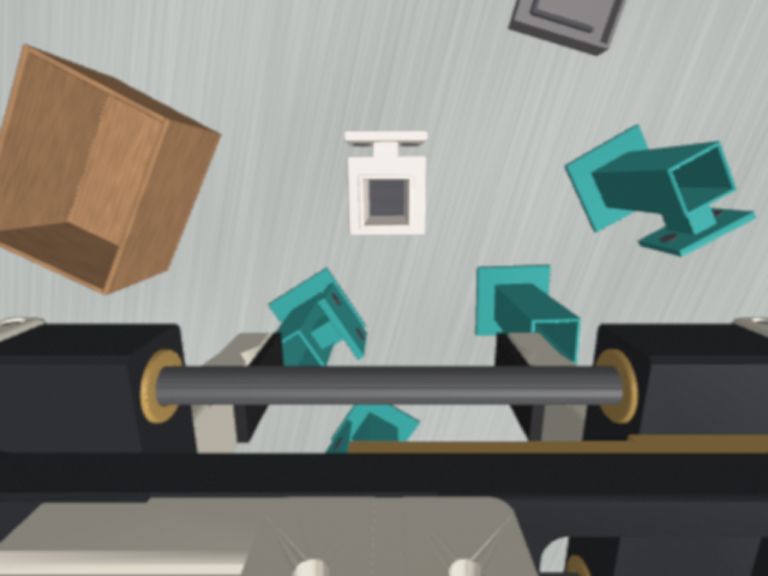

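The white spout is at about (387,185) in this enlarged view and almost square to the tool. I enlarge it for the corners.

```bash
python3 -c "
import cv2
i=cv2.imread('pics/w1.png')
import pickle
c=pickle.load(open('w1.pkl','rb'))['img']
cv2.imwrite('pics/w1c.png',cv2.resize(c[80:165,220:300],None,fx=7,fy=7,interpolation=2))"
```

```text
(no output)
```

View pics/w1c.png

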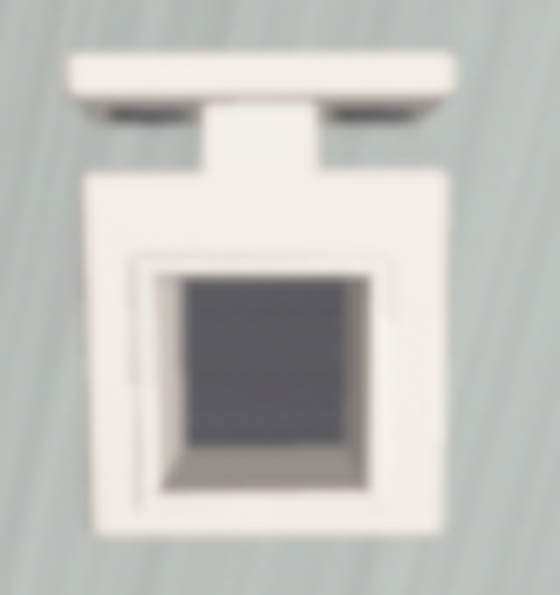

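```bash
cat >> fit.py <<'E'
from scipy.spatial.transform import Rotation as Ro
def wc(f):
    c=pickle.load(open(f,"rb"));s=c["s"];R=Ro.from_euler("xyz",s["eef_rot"]).as_matrix();M=np.eye(4);M[:3,:3]=R;M[:3,3]=s["tcp_pos"]
    V=np.linalg.inv(M@c["T_tool_cam"]);c["R"]=V[:3,:3];c["t"]=V[:3,3];return c
E
python3 - <<'E'
from fit import *
W=wc("w1.pkl")
x=fit([(W,[(45,27,105),(45,-27,105),(39,27,105),(39,-27,105),(35,35,6),(35,-35,6),(-35,35,6),(-35,-35,6)],
up([(68,52),(457,52),(68,97),(457,97),(83,172),(450,170),(93,535),(445,533)],220,80,7))],[493,242,-1.32])
from rel import *
rel([x[0],x[1],130],x[2]); rel([x[0],x[1],61],x[2])
E
```

```text
[493.831 242.844  -1.317]
[[-0.0, 0.0], [0.1, -0.2], [0.2, 0.2], [-0.0, -0.1], [-0.2, -0.4], [0.1, -0.4], [-0.1, 0.5], [-0.1, 0.6]]
slide [ 0.0552 -0.0016  0.0999] dr [-0.0002  0.0003 -0.0047]
slide [ 0.0552 -0.0016  0.1689] dr [-0.0002  0.0003 -0.0047]
```

```bash
python3 -m inch '[{"slide":[0.01,0,0.005],"dr":[0,0,-0.005]},{"slide":[0.028,-0.001,0.015],"dr":[0,0,-0.005]},{"slide":[0.045,-0.0016,0.03],"dr":[0,0,-0.005]},{"slide":[0.0552,-0.0016,0.05],"dr":[0,0,-0.005]},{"slide":[0.0552,-0.0016,0.075],"dr":[0,0,-0.005]},{"slide":[0.0552,-0.0016,0.1],"dr":[0,0,-0.005]},{"slide":[0.0552,-0.0016,0.125],"dr":[0,0,-0.005]},{"slide":[0.0552,-0.0016,0.145],"dr":[0,0,-0.005]},{"slide":[0.0552,-0.0016,0.16],"dr":[0,0,-0.005]},{"slide":[0.0552,-0.0016,0.168],"dr":[0,0,-0.005]},{"slide":[0.0552,-0.0016,0.168],"dr":[0,0,-0.005]},{"slide":[0.0552,-0.0016,0.168],"dr":[0,0,-0.005]},{"slide":[0.0552,-0.0016,0.168],"dr":[0,0,-0.005]}]' 1 20;python3 - <<'E'
from rel import *
rel([493.8,242.8,61],-1.317);s=get_state();print(s['tcp_pos'],s['eef_rot'],s['dq'].round(3))
E
```

```text
t: 3.87
tcp_pos: [494.6, 244.3, 62.7]
eef_rot: [-3.14, 0.001, -1.316]
contact_force: [-0.5, -0.9, -0.4]
width: 1.001
slide [0.0013 0.0011 0.0017] dr [-0.0016  0.0007  0.0013]
[494.57151702 244.31883741  62.69347572] [-3.1400091e+00  6.8621157e-04 -1.3156530e+00] [ 0.004 -0.004  0.004 -0.     0.001 -0.001]
```

```bash
python3 -m inch '[{"slide":[0.0013,0.0011,0.0015],"dr":[-0.001,0,0.001]},{"slide":[0.0013,0.0011,0.0015],"dr":[-0.001,0,0.001]},{"slide":[0.0013,0.0011,0.0015],"dr":[-0.001,0,0.001]}]' 1 45; python3 -m inch '[{"slide":[0,0,0],"dr":[0,0,0]},{"slide":[0,0,0],"dr":[0,0,0]},{"slide":[0,0,0],"dr":[0,0,0]},{"slide":[0,0,0],"dr":[0,0,0]},{"slide":[0,0,0],"dr":[0,0,0]},{"slide":[0,0,0],"dr":[0,0,0]},{"slide":[0,0,0],"dr":[0,0,0]},{"slide":[0,0,0],"dr":[0,0,0]},{"slide":[0,0,0],"dr":[0,0,0]},{"slide":[0,0,0],"dr":[0,0,0]}]' -1 45
```

```text
t: 4.12
tcp_pos: [493.4, 242.7, 60.7]
eef_rot: [3.141, 0.001, -1.317]
contact_force: [-0.7, -0.6, -0.1]
width: 1.0
t: 4.95
tcp_pos: [493.3, 242.7, 60.0]
eef_rot: [3.141, 0.0, -1.317]
contact_force: [0.7, 0.2, -1.1]
width: 0.408
```

```bash
python3 -m inch '[{"slide":[0,0,-0.003],"dr":[0,0,0]},{"slide":[0,0,-0.008],"dr":[0,0,0]},{"slide":[0,0,-0.016],"dr":[0,0,0]},{"slide":[0,0,-0.028],"dr":[0,0,0]},{"slide":[0,0,-0.042],"dr":[0,0,0]},{"slide":[0,0,-0.056],"dr":[0,0,0]},{"slide":[0,0,-0.07],"dr":[0,0,0]},{"slide":[0,0,-0.08],"dr":[0,0,0]},{"slide":[0,0,-0.086],"dr":[0,0,0]},{"slide":[0,0,-0.09],"dr":[0,0,0]},{"slide":[0,0,-0.09],"dr":[0,0,0]},{"slide":[0,0,-0.09],"dr":[0,0,0]}]' -1 45
python3 -c "
from rel import *
import pickle,cv2
from workcell import capture
s=get_state();print(s['tcp_pos'],s['eef_rot'],s['contact_force'],s['moment'])
c=capture('wrist');c['s']=s;pickle.dump(c,open('w2.pkl','wb'));cv2.imwrite('pics/w2.png',cv2.resize(c['img'],(768,576),interpolation=2))
x=np.array([np.cos(-2.49),np.sin(-2.49)])
p=np.array([505.3,-173])-(45+60)*x;print(p);rel([*p,151],-2.49)"
```

```text
t: 5.95
tcp_pos: [493.0, 242.4, 149.7]
eef_rot: [3.14, -0.0, -1.317]
contact_force: [0.5, 0.3, -2.4]
width: 0.408
[493.02601158 242.4094791  149.69846975] [ 3.14006241e+00 -8.50795372e-05 -1.31695901e+00] [ 0.53944384  0.30716138 -2.40740395] [-0.00770691  0.12549634 -0.05541023]
[ 588.78748839 -109.32238005]
slide [ 0.3645 -0.0045 -0.0015] dr [ 0.0016 -0.0015  1.1731]
```

View pics/w2.png

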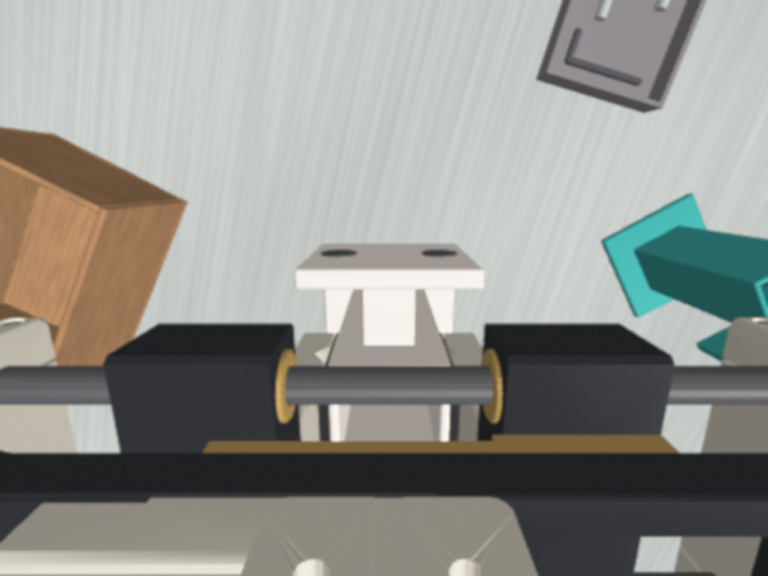

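The spout is held, with its flange at (390,265) square to the tool. I transfer it to a point 60 mm in front of the pad.

```bash
python3 -m inch '[{"slide":[0.005,0,0],"dr":[0,0,0.01]},{"slide":[0.015,0,0],"dr":[0,0,0.04]},{"slide":[0.033,0,0],"dr":[0,0,0.1]},{"slide":[0.055,0,0],"dr":[0,0,0.17]},{"slide":[0.08,-0.001,0],"dr":[0,0,0.25]},{"slide":[0.105,-0.001,0],"dr":[0,0,0.33]},{"slide":[0.13,-0.001,0],"dr":[0,0,0.41]},{"slide":[0.155,-0.002,0],"dr":[0,0,0.49]},{"slide":[0.18,-0.002,0],"dr":[0,0,0.57]},{"slide":[0.205,-0.003,-0.001],"dr":[0,0,0.65]},{"slide":[0.23,-0.003,-0.001],"dr":[0,0,0.73]},{"slide":[0.255,-0.003,-0.001],"dr":[0,0,0.81]},{"slide":[0.28,-0.004,-0.001],"dr":[0,0,0.89]},{"slide":[0.305,-0.004,-0.001],"dr":[0,0,0.97]},{"slide":[0.328,-0.004,-0.001],"dr":[0,0,1.05]},{"slide":[0.346,-0.0045,-0.001],"dr":[0,0,1.11]},{"slide":[0.358,-0.0045,-0.001],"dr":[0.001,-0.001,1.15]},{"slide":[0.363,-0.0045,-0.0015],"dr":[0.001,-0.001,1.168]},{"slide":[0.3645,-0.0045,-0.0015],"dr":[0.001,-0.001,1.173]},{"slide":[0.3645,-0.0045,-0.0015],"dr":[0.001,-0.001,1.173]}]' -1 45
python3 -m inch '[{"slide":[0,0,0],"dr":[0,0,0]},{"slide":[0,0,0],"dr":[0,0,0]},{"slide":[0,0,0],"dr":[0,0,0]}]'
python3 -c "
from rel import *
import pickle,cv2
from workcell import capture
s=get_state();print(s['tcp_pos'],s['eef_rot'],s['contact_force'],s['moment'],s['dq'].round(3))
for n in ['wrist','scene','top']:
  c=capture(n);c['s']=s;pickle.dump(c,open(n+'3.pkl','wb'));cv2.imwrite('pics/'+n+'3.png',c['img'])
cv2.imwrite('pics/w3.png',cv2.resize(cv2.imread('pics/wrist3.png')[0:260,120:420],None,fx=2.6,fy=2.3,interpolation=2))
i=cv2.imread('pics/scene3.png');cv2.imwrite('pics/s3.png',cv2.resize(i[80:200,140:280],None,fx=5,fy=5,interpolation=2))
"
```

```text
t: 7.67
tcp_pos: [589.0, -109.1, 151.4]
eef_rot: [3.141, 0.0, -2.49]
contact_force: [-0.3, 0.8, -2.6]
width: 0.409
t: 7.92
tcp_pos: [589.2, -108.3, 151.7]
eef_rot: [3.141, 0.001, -2.488]
contact_force: [0.0, 0.3, -3.0]
width: 0.407
[ 589.20181261 -108.26146051  151.70716019] [ 3.14149675e+00  6.22406552e-04 -2.48822130e+00] [ 0.01377156  0.27488349 -2.96397242] [ 0.00695656  0.00119399 -0.03362341] [-0.003  0.001  0.002 -0.001 -0.001 -0.001]
```

View pics/wrist3.png

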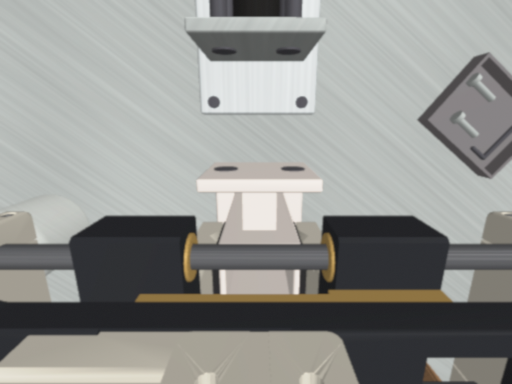

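View pics/s3.png

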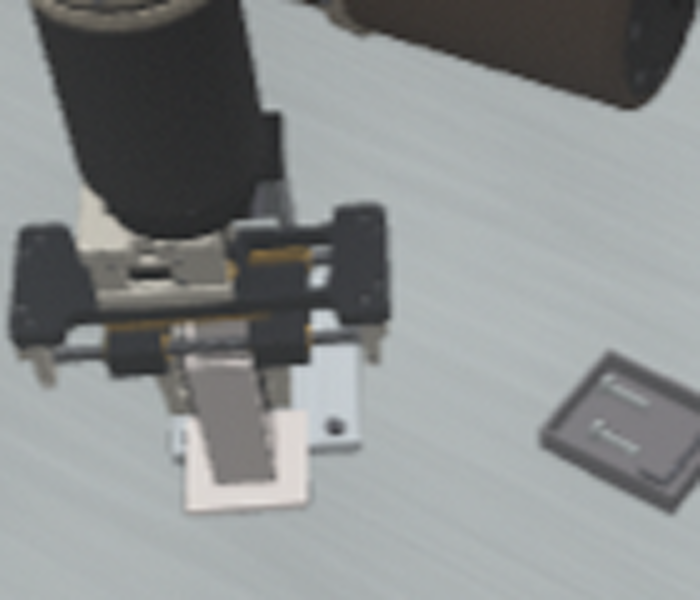

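The wrist view shows the pad's holes at (224,51) and (288,51) and the flange's holes at (226,169) and (292,169), nearly in line. I enlarge to measure.

```bash
python3 -c "
import cv2
i=cv2.imread('pics/wrist3.png');cv2.imwrite('pics/w3a.png',cv2.resize(i[0:120,180:340],None,fx=5,fy=5,interpolation=2))
cv2.imwrite('pics/w3b.png',cv2.resize(i[150:210,190:330],None,fx=5.5,fy=5.5,interpolation=2))
"
```

```text
(no output)
```

View pics/w3a.png

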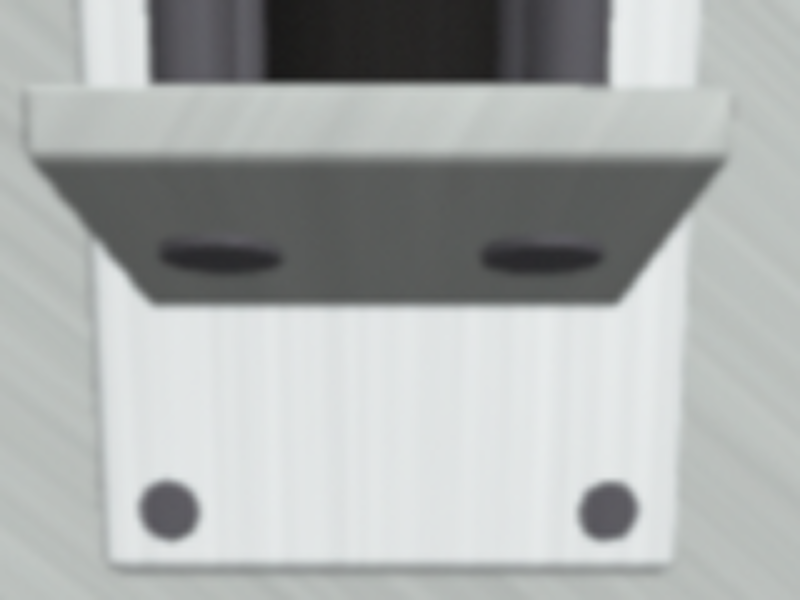

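View pics/w3b.png

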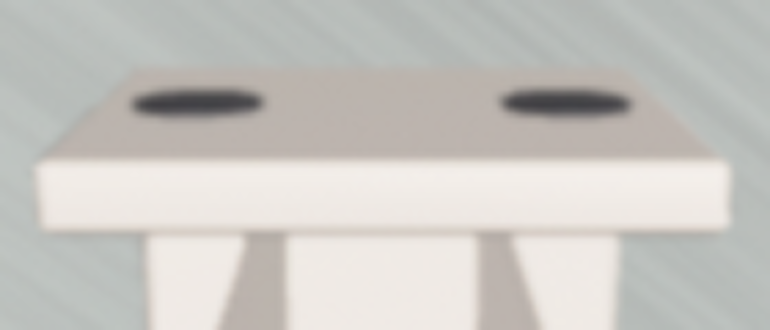

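```bash
cat > pnp.py <<'E'
from fit import *
import sys
def solve(c,U,L,q0,hidx,dof=6):
    T_=np.linalg.inv(c["T_tool_cam"]);cc=dict(c);cc["R"]=T_[:3,:3];cc["t"]=T_[:3,3]
    L=np.array(L,float);U=np.array(U)
    def f(q):
        M=L.copy();M[hidx[0],1]=-q[-1];M[hidx[1],1]=q[-1]
        rv=q[3:6] if dof==6 else np.array([0,0,q[3]])
        return (proj(cc,Ro.from_rotvec(rv).apply(M)+q[:3])-U).ravel()
    q0=np.r_[q0,np.zeros(3 if dof==6 else 1),14]
    s=least_squares(f,q0,loss="soft_l1",f_scale=.5);e=f(s.x)
    print("pos",s.x[:3].round(2),"rot",s.x[3:-1].round(4),"h",s.x[-1].round(2),"rms",np.sqrt((e**2).mean()).round(2),"max",abs(e).max().round(2));return s.x
E
python3 - <<'E'
from pnp import *
c=pickle.load(open("wrist3.pkl","rb"))
PU=up([(32,157),(725,157),(27,88),(729,88),(155,304),(617,304),(220,257),(542,257),(112,565),(672,565)],180,0,5)
PL=[(0,-30,-30),(0,30,-30),(6,-30,-30),(6,30,-30),(0,-30,30),(0,30,30),(0,-14,0),(0,14,0),(-30,-60,138),(-30,60,138)]
FU=up([(37,160),(729,160),(42,231),(728,231),(132,69),(632,69),(197,103),(566,103)],190,150,5.5)
FL=[(0,-27,-25),(0,27,-25),(-6,-27,-25),(-6,27,-25),(0,-27,25),(0,27,25),(0,-14,0),(0,14,0)]
for d in (6,4):
    solve(c,PU,PL,[105,0,0],(6,7),d); solve(c,FU,FL,[45,0,-19],(6,7),d)
solve(c,PU[:8],PL[:8],[105,0,0],(6,7),4)
E
```

```text
pos [106.08  -1.19   4.17] rot [-0.0036  0.0045 -0.0001] h 17.38 rms 0.8 max 1.63
pos [ 45.03   0.47 -18.98] rot [ 0.0052 -0.0085  0.0002] h 17.31 rms 0.39 max 1.04
pos [106.19  -1.22   4.37] rot [-0.002] h 17.39 rms 0.83 max 1.8
pos [ 45.12   0.52 -18.9 ] rot [-0.0011] h 17.31 rms 0.45 max 0.83
pos [105.97  -1.23   4.03] rot [-0.001] h 17.36 rms 0.8 max 1.48
```

Run:
```python
from pnp import *
c=pickle.load(open("wrist3.pkl","rb"))
PU=np.array(up([(32,157),(725,157),(27,88),(729,88),(155,304),(617,304),(220,257),(542,257),(112,565),(672,565)],180,0,5))
PL=np.array([(0,-30,-30),(0,30,-30),(6,-30,-30),(6,30,-30),(0,-30,30),(0,30,30),(0,-17.35,0),(0,17.35,0),(-30,-60,138),(-30,60,138)],float)
T_=np.linalg.inv(c["T_tool_cam"]);cc=dict(c);cc["R"]=T_[:3,:3];cc["t"]=T_[:3,3]
for q in ([106,-1.2,4.1],[106,-1.2,1.7]): print((proj(cc,PL+q)-PU).round(1).tolist())
```

```text
[[0.2, 1.3], [-0.1, 1.4], [0.2, -0.6], [0.0, -0.5], [-0.7, 0.6], [-0.0, 0.7], [0.3, -1.5], [0.2, -1.5], [-1.6, 0.7], [0.2, 0.8]]
[[-1.2, -0.4], [1.2, -0.3], [-1.2, -2.7], [1.4, -2.5], [-1.3, -0.2], [0.5, -0.1], [-0.3, -2.6], [0.7, -2.6], [-2.1, 0.6], [0.7, 0.7]]
```

```bash
python3 -m inch '[{"slide":[0.002,0,0.002],"dr":[0,0,0]},{"slide":[0.006,-0.001,0.006],"dr":[0,0,0]},{"slide":[0.012,-0.0017,0.011],"dr":[0,0,0]},{"slide":[0.019,-0.0017,0.016],"dr":[0,0,0]},{"slide":[0.026,-0.0017,0.02],"dr":[0,0,0]},{"slide":[0.033,-0.0017,0.022],"dr":[0,0,0]},{"slide":[0.038,-0.0017,0.022],"dr":[0,0,0]},{"slide":[0.041,-0.0017,0.022],"dr":[0,0,0]},{"slide":[0.041,-0.0017,0.022],"dr":[0,0,0]},{"slide":[0.041,-0.0017,0.022],"dr":[0,0,0]},{"slide":[0.041,-0.0017,0.022],"dr":[0,0,0]},{"slide":[0.041,-0.0017,0.022],"dr":[0,0,0]}]' -1 45
python3 -c "
from rel import *
import pickle,cv2
from workcell import capture
s=get_state();print(s['tcp_pos'],s['eef_rot'],s['contact_force'],s['moment'],s['dq'].round(3))
for n in ['wrist','top']:
  c=capture(n);c['s']=s;pickle.dump(c,open(n+'4.pkl','wb'));cv2.imwrite('pics/'+n+'4.png',c['img'])
cv2.imwrite('pics/w4.png',cv2.resize(cv2.imread('pics/wrist4.png')[80:200,180:340],None,fx=5,fy=5,interpolation=2))
"
```

```text
t: 9.07
tcp_pos: [558.0, -135.1, 129.7]
eef_rot: [-3.141, 0.001, -2.49]
contact_force: [-1.2, 0.0, -3.5]
width: 0.407
[ 558.04241242 -135.13382215  129.73734289] [-3.14142212e+00  7.94094693e-04 -2.48955267e+00] [-1.18801395e+00  2.08062458e-03 -3.51168270e+00] [ 0.00687589  0.00671373 -0.02986483] [ 0.001  0.002 -0.001 -0.001 -0.002  0.001]
```

View pics/w4.png

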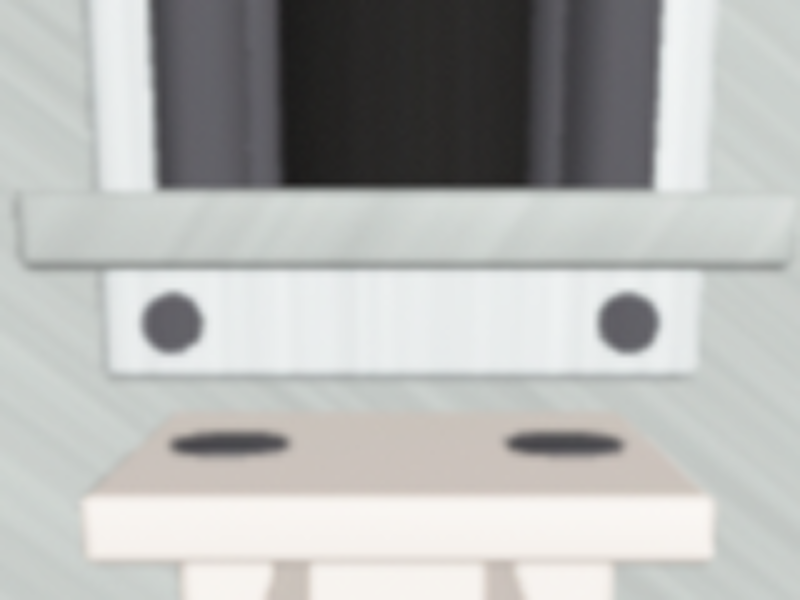

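The pad's top edge runs from about (28,267) to (788,267) in the crop and the flange's from (83,495) to (714,495), leaving a gap of about 20 mm. I fit again.

Run:
```python
from pnp import *
c=pickle.load(open("wrist4.pkl","rb"))
PU=up([(28,267),(788,267),(18,193),(800,193),(110,376),(698,375)],180,80,5)
PL=[(0,-30,-30),(0,30,-30),(6,-30,-30),(6,30,-30),(-30,-60,138),(-30,60,138)]
FU=up([(83,495),(714,495),(86,560),(713,560),(173,412),(622,412),(230,444),(565,444)],180,80,5)
FL=[(0,-27,-25),(0,27,-25),(-6,-27,-25),(-6,27,-25),(0,-27,25),(0,27,25),(0,-14,0),(0,14,0)]
# pad: no holes visible -> dummy
P=PL+[(0,-17.3,-30),(0,17.3,-30)]
U=PU
def s2(U,L,q0):
    T_=np.linalg.inv(c["T_tool_cam"]);cc=dict(c);cc["R"]=T_[:3,:3];cc["t"]=T_[:3,3];L=np.array(L,float);U=np.array(U)
    f=lambda q:(proj(cc,Ro.from_rotvec([0,0,q[3]]).apply(L)+q[:3])-U).ravel()
    s=least_squares(f,[*q0,0]);print(s.x.round(3));print(s.fun.reshape(-1,2).round(1).tolist())
s2(PU,PL,[65,0,-18]);s2(PU[:4],PL[:4],[65,0,-18]);s2(FU[:6],FL[:6],[45,0,-18]);s2(FU[:4],FL[:4],[45,0,-18])
```

```text
[ 6.4245e+01  1.3250e+00 -1.8723e+01 -2.0000e-03]
[[-0.1, 0.4], [0.6, 0.2], [0.8, -0.6], [-0.7, -0.8], [-1.0, 1.0], [-0.2, 1.1]]
[ 64.173   1.276 -18.95   -0.   ]
[[-0.4, 0.5], [0.6, 0.5], [0.5, -0.5], [-0.7, -0.5]]
[ 4.5166e+01  5.5800e-01 -1.9189e+01 -1.0000e-03]
[[-0.1, -0.1], [0.2, -0.1], [0.2, 0.5], [-0.4, 0.5], [0.2, -0.6], [-0.1, -0.6]]
[ 4.5276e+01  5.6900e-01 -1.9252e+01 -1.0000e-03]
[[-0.1, -0.3], [0.3, -0.3], [0.1, 0.3], [-0.4, 0.3]]
```

```bash
python3 -m inch '[{"slide":[0.001,0.0007,0],"dr":[0,0,0]},{"slide":[0.004,0.0007,0],"dr":[0,0,0]},{"slide":[0.008,0.0007,0],"dr":[0,0,0]},{"slide":[0.012,0.0007,0],"dr":[0,0,0]},{"slide":[0.015,0.0007,0],"dr":[0,0,0]},{"slide":[0.0165,0.0007,0],"dr":[0,0,0]},{"slide":[0.017,0.0007,0],"dr":[0,0,0]},{"slide":[0.017,0.0007,0],"dr":[0,0,0]},{"slide":[0.017,0.0007,0],"dr":[0,0,0]},{"slide":[0.017,0.0007,0],"dr":[0,0,0]}]' -1 45
cat > look.py <<'E'
import sys
from rel import *
import pickle,cv2
from workcell import capture
k=sys.argv[1]
s=get_state();R=Ro.from_euler("xyz",s["eef_rot"]);print(s['t'],s['tcp_pos'].round(2),s['eef_rot'].round(4),"Ftool",R.inv().apply(s['contact_force']).round(2),"Mtool",R.inv().apply(s['moment']).round(3))
c=capture('wrist');c['s']=s;pickle.dump(c,open(f'wrist{k}.pkl','wb'));cv2.imwrite(f'pics/w{k}.png',cv2.resize(c['img'][80:200,180:340],None,fx=5,fy=5,interpolation=2))
E
python3 look.py 5
```

```text
t: 10.0
tcp_pos: [543.9, -145.0, 129.6]
eef_rot: [-3.142, 0.001, -2.49]
contact_force: [0.3, -1.0, -2.8]
width: 0.407
10.0 [ 543.9  -145.02  129.57] [-3.1416e+00  5.0000e-04 -2.4898e+00] Ftool [ 0.31 -0.97  2.81] Mtool [-0.034  0.009  0.052]
```

View pics/w5.png

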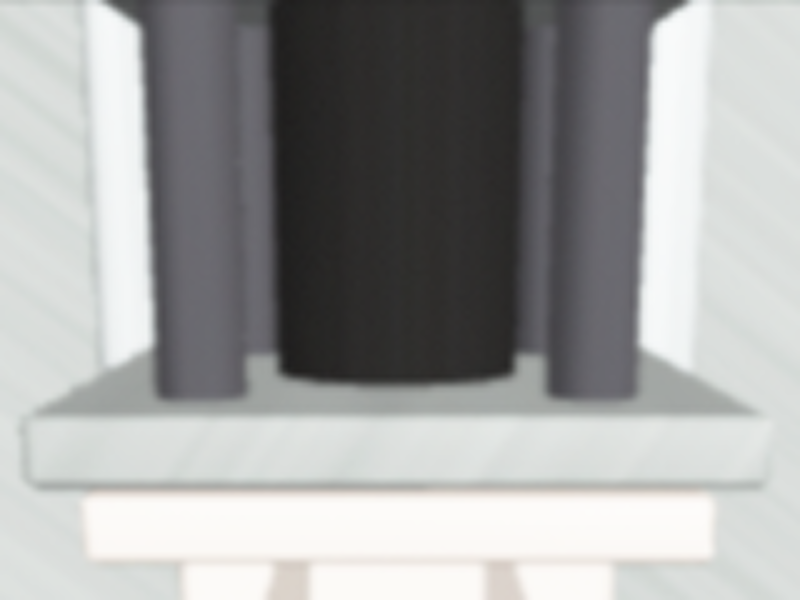

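The flange, (83–714, 493), is centred under the pad edge, (28–766, 487). From the widths it sits about 0.6 mm low, so I raise it and start the press slowly.

```bash
python3 -m inch '[{"slide":[0.0,0,-0.0003],"dr":[0,0,0]},{"slide":[0.0003,0,-0.0006],"dr":[0,0,0]},{"slide":[0.0008,0,-0.0006],"dr":[0,0,0]},{"slide":[0.0014,0,-0.0006],"dr":[0,0,0]},{"slide":[0.002,0,-0.0006],"dr":[0,0,0]},{"slide":[0.0026,0,-0.0006],"dr":[0,0,0]},{"slide":[0.0032,0,-0.0006],"dr":[0,0,0]},{"slide":[0.0038,0,-0.0006],"dr":[0,0,0]},{"slide":[0.0044,0,-0.0006],"dr":[0,0,0]},{"slide":[0.005,0,-0.0006],"dr":[0,0,0]},{"slide":[0.005,0,-0.0006],"dr":[0,0,0]},{"slide":[0.005,0,-0.0006],"dr":[0,0,0]},{"slide":[0.005,0,-0.0006],"dr":[0,0,0]}]' -1 45; python3 look.py 6
```

```text
t: 11.13
tcp_pos: [540.0, -147.9, 130.2]
eef_rot: [3.142, 0.001, -2.49]
contact_force: [2.5, 4.2, -3.9]
width: 0.411
11.1333 [ 540.01 -147.92  130.17] [ 3.1416e+00  8.0000e-04 -2.4897e+00] Ftool [-4.52  1.85  3.87] Mtool [-0.492 -1.439  0.033]
```

View pics/w6.png

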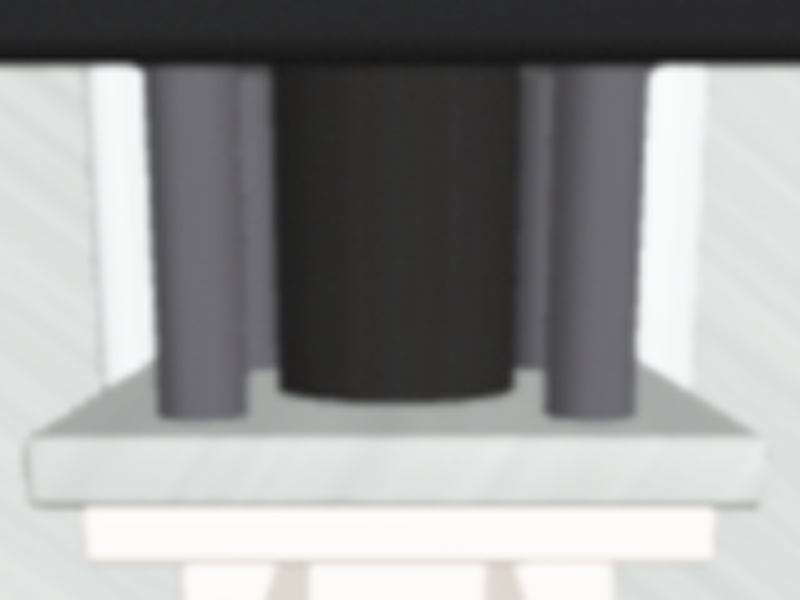

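Contact made at about 4.8 N, and the flange lies along the pad. I enlarge the corners to measure the alignment before pressing further.

```bash
python3 -c "
import pickle,cv2,numpy as np
i=pickle.load(open('wrist6.pkl','rb'))['img']
a=cv2.resize(i[162:196,180:214],None,fx=11,fy=11,interpolation=2);b=cv2.resize(i[162:196,308:342],None,fx=11,fy=11,interpolation=2)
cv2.imwrite('pics/w6c.png',np.hstack([a,b]))
for r in (168,172,176,178,180,184,188): print(r,i[r,182:202].sum(1)//3, i[r,316:336].sum(1)//3)
"
```

```text
168 [225 222 216 209 212 215 218 219 219 220 220 220 220 219 218 218 217 216
 216 216] [224 224 224 223 223 224 224 224 224 225 225 225 225 225 225 226 227 224
 222 222]
172 [226 222 206 198 211 221 223 224 223 223 222 222 221 220 220 220 220 220
 220 221] [228 228 228 228 229 229 229 229 229 229 229 230 230 231 232 232 229 223
 220 221]
176 [224 223 218 205 209 219 221 221 220 219 219 218 218 217 217 218 219 220
 220 220] [225 225 226 226 226 226 226 226 227 227 228 229 228 227 226 224 222 222
 223 224]
178 [225 224 220 207 206 216 219 219 218 217 216 216 216 216 217 217 219 220
 220 221] [224 224 224 224 224 224 224 225 226 227 227 226 225 224 223 221 219 221
 223 223]
180 [224 225 222 211 197 194 193 191 190 190 190 189 189 188 191 195 199 200
 201 201] [205 205 205 205 205 204 202 201 201 201 199 197 196 195 195 202 215 222
 225 225]
184 [223 222 222 222 222 223 224 225 224 224 224 223 223 224 230 243 250 251
 251 251] [252 252 252 252 251 250 241 227 222 222 221 221 221 222 223 224 223 222
 221 221]
188 [223 223 224 224 224 224 223 222 221 222 222 223 224 223 223 236 247 250
 251 251] [251 251 251 251 251 249 237 222 221 222 223 223 222 222 222 221 221 222
 222 223]
```

View pics/w6c.png

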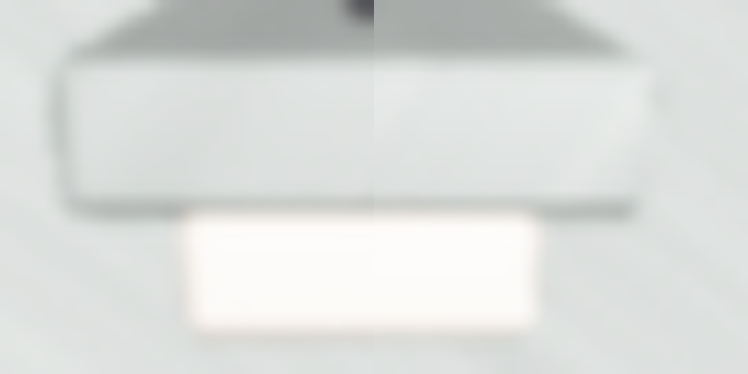

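The enlarged rows put the pad's edge at columns 184.9–331.5 and the flange's at 196.5–322.3, so the flange is about 0.4 mm off in tool +y and slightly low. I back off, correct and press again.

```bash
python3 -m inch '[{"slide":[-0.0015,0,0],"dr":[0,0,0]},{"slide":[-0.0035,0,0],"dr":[0,0,0]},{"slide":[-0.005,0,0],"dr":[0,0,0]},{"slide":[-0.0055,-0.0002,-0.0002],"dr":[0,0,0]},{"slide":[-0.0055,-0.0004,-0.0003],"dr":[0,0,0]},{"slide":[-0.0055,-0.0004,-0.0003],"dr":[0,0,0]},{"slide":[-0.0055,-0.0004,-0.0003],"dr":[0,0,0]},{"slide":[-0.005,-0.0004,-0.0003],"dr":[0,0,0]},{"slide":[-0.0043,-0.0004,-0.0003],"dr":[0,0,0]},{"slide":[-0.0035,-0.0004,-0.0003],"dr":[0,0,0]},{"slide":[-0.0027,-0.0004,-0.0003],"dr":[0,0,0]},{"slide":[-0.0019,-0.0004,-0.0003],"dr":[0,0,0]},{"slide":[-0.0011,-0.0004,-0.0003],"dr":[0,0,0]},{"slide":[-0.0003,-0.0004,-0.0003],"dr":[0,0,0]},{"slide":[0.0005,-0.0004,-0.0003],"dr":[0,0,0]},{"slide":[0.0013,-0.0004,-0.0003],"dr":[0,0,0]},{"slide":[0.002,-0.0004,-0.0003],"dr":[0,0,0]},{"slide":[0.0025,-0.0004,-0.0003],"dr":[0,0,0]},{"slide":[0.003,-0.0004,-0.0003],"dr":[0,0,0]},{"slide":[0.003,-0.0004,-0.0003],"dr":[0,0,0]}]' -1 45;python3 -m inch '[{"slide":[0,0,0],"dr":[0,0,0]},{"slide":[0,0,0],"dr":[0,0,0]},{"slide":[0,0,0],"dr":[0,0,0]}]'; python3 look.py 7
```

```text
t: 12.85
tcp_pos: [538.5, -149.6, 130.6]
eef_rot: [-3.141, 0.002, -2.49]
contact_force: [3.4, 6.2, -5.6]
width: 0.409
t: 13.1
tcp_pos: [538.6, -149.5, 130.6]
eef_rot: [-3.141, 0.002, -2.49]
contact_force: [4.2, 5.8, -4.4]
width: 0.408
13.1 [ 538.61 -149.52  130.56] [-3.1412e+00  2.4000e-03 -2.4896e+00] Ftool [-6.79  2.05  4.41] Mtool [-0.78  -2.319  0.081]
```

```bash
python3 -c "
import pickle,cv2,numpy as np
i=pickle.load(open('wrist7.pkl','rb'))['img'].astype(int)
for r in (174,178,179,180,181,182,185): print(r,i[r,182:202].sum(1)//3, i[r,316:336].sum(1)//3)
"
```

```text
174 [228 228 228 224 210 210 220 223 224 223 223 222 221 221 220 220 220 220
 221 222] [227 228 228 229 229 229 229 229 229 229 229 230 231 232 232 231 228 224
 223 223]
178 [226 226 225 222 208 203 215 220 220 220 219 219 218 218 218 219 219 220
 221 221] [225 225 225 225 225 226 225 226 226 227 228 228 227 226 225 224 221 219
 222 225]
179 [226 226 225 223 212 203 210 214 215 214 213 212 212 212 212 213 215 216
 217 217] [221 220 221 221 221 221 221 222 222 224 224 223 222 221 220 219 218 220
 223 225]
180 [227 226 226 225 219 206 197 194 192 191 190 189 189 190 191 194 198 199
 200 200] [204 205 204 205 204 203 201 200 201 201 200 199 198 196 196 198 207 219
 225 225]
181 [226 227 226 226 224 219 206 193 187 186 186 186 186 187 192 207 217 220
 220 220] [223 223 223 223 222 218 206 194 189 189 189 188 187 186 186 195 211 222
 226 227]
182 [224 226 226 226 226 224 221 217 214 213 215 216 216 217 223 237 244 247
 247 247] [248 248 248 248 248 245 234 220 212 212 212 213 212 211 209 213 220 224
 226 226]
185 [225 224 223 223 224 225 226 226 225 225 225 225 225 225 229 241 249 251
 251 251] [252 252 252 252 252 250 239 226 223 222 222 222 223 224 224 225 224 223
 222 222]
```

View pics/w7.png

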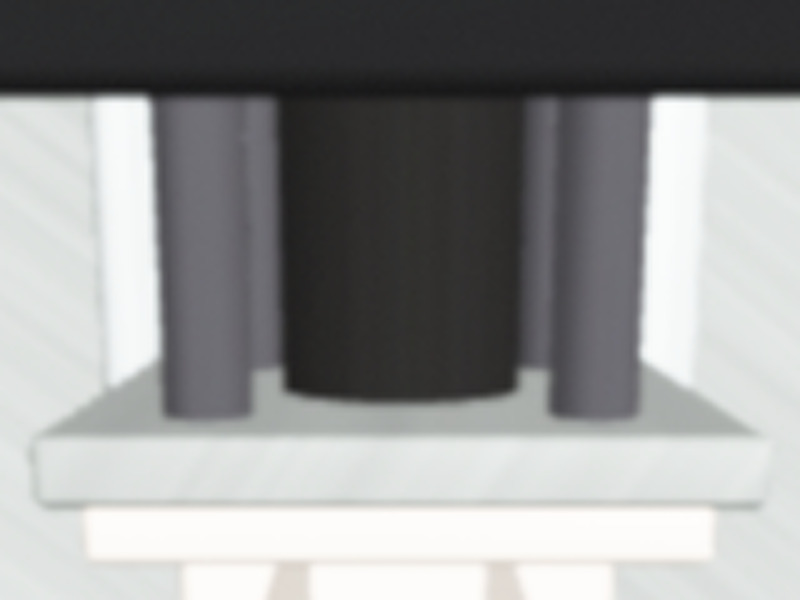

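The edges now centre at column 259.6 for the pad and 259.4 for the flange, so lateral error is about 0.1 mm, and the width ratio gives the right height. The force is about 7 N. I press on and take out the small pitch.

```bash
python3 -m inch '[{"slide":[0.0004,0,0],"dr":[0,0.0005,0]},{"slide":[0.0008,0,0],"dr":[0,0.001,0]},{"slide":[0.0012,0,0],"dr":[0,0.0015,0]},{"slide":[0.0016,0,0],"dr":[0,0.002,0]},{"slide":[0.002,0,0],"dr":[0,0.0025,0]},{"slide":[0.0024,0,0],"dr":[0,0.003,0]},{"slide":[0.0026,0,0],"dr":[0,0.003,0]},{"slide":[0.0026,0,0],"dr":[0,0.003,0]},{"slide":[0.0026,0,0],"dr":[0,0.003,0]},{"slide":[0.0026,0,0],"dr":[0,0.003,0]}]' -1 45
for i in 1 2 3 4; do python3 -m inch '[{"slide":[0,0,0],"dr":[0,0,0]}]' >/dev/null; python3 -c "
from rel import *
s=get_state();R=Ro.from_euler('xyz',s['eef_rot']);p=s['tcp_pos'];x=np.array([-.795,-.607,0])
print(s['t'],p.round(2),s['eef_rot'].round(4),'F',R.inv().apply(s['contact_force']).round(2),'travel',((p-[543.9,-145.02,0])@x).round(2))"; done; python3 look.py 8
```

```text
t: 13.98
tcp_pos: [537.1, -150.7, 130.5]
eef_rot: [-3.141, 0.001, -2.49]
contact_force: [6.4, 7.2, -5.5]
width: 0.409
14.0667 [ 537.12 -150.67  130.48] [-3.1410e+00  6.0000e-04 -2.4895e+00] F [-9.15  1.51  5.62] travel 8.82
14.15 [ 537.11 -150.69  130.5 ] [-3.1410e+00  5.0000e-04 -2.4895e+00] F [-9.7   1.75  5.37] travel 8.84
14.2333 [ 537.11 -150.68  130.51] [-3.1410e+00  5.0000e-04 -2.4895e+00] F [-8.47  1.97  5.4 ] travel 8.84
14.3167 [ 537.14 -150.67  130.53] [-3.1410e+00  6.0000e-04 -2.4895e+00] F [-9.72  2.95  5.33] travel 8.81
14.3167 [ 537.14 -150.67  130.53] [-3.1410e+00  6.0000e-04 -2.4895e+00] Ftool [-9.72  2.95  5.33] Mtool [-0.967 -3.264  0.031]
```

View pics/w8.png

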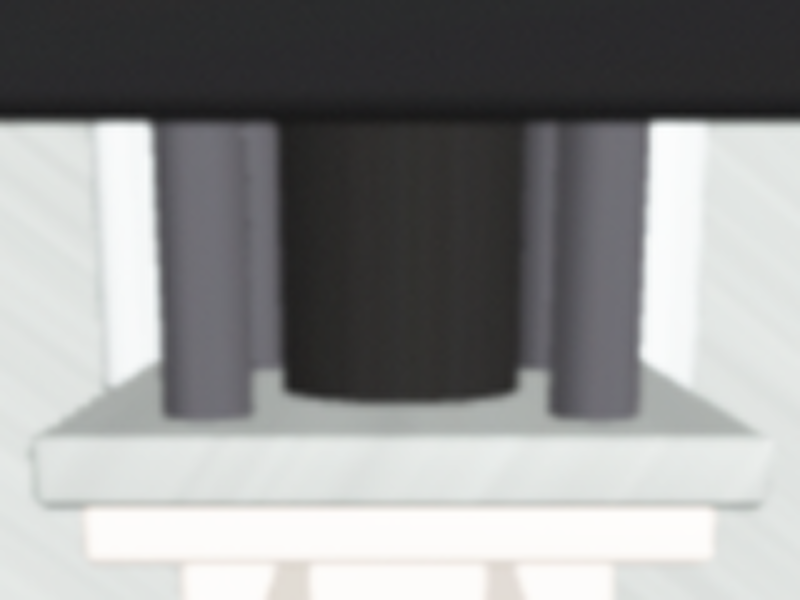

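Force is about 9.5 N and travel about 7.5 mm, with the alignment unchanged from the previous view. I hold for over three seconds.

```bash
for i in 1 2; do python3 -m inch '[{"slide":[0,0,0],"dr":[0,0,0]},{"slide":[0,0,0],"dr":[0,0,0]},{"slide":[0,0,0],"dr":[0,0,0]},{"slide":[0,0,0],"dr":[0,0,0]},{"slide":[0,0,0],"dr":[0,0,0]},{"slide":[0,0,0],"dr":[0,0,0]},{"slide":[0,0,0],"dr":[0,0,0]},{"slide":[0,0,0],"dr":[0,0,0]},{"slide":[0,0,0],"dr":[0,0,0]},{"slide":[0,0,0],"dr":[0,0,0]},{"slide":[0,0,0],"dr":[0,0,0]},{"slide":[0,0,0],"dr":[0,0,0]},{"slide":[0,0,0],"dr":[0,0,0]},{"slide":[0,0,0],"dr":[0,0,0]},{"slide":[0,0,0],"dr":[0,0,0]},{"slide":[0,0,0],"dr":[0,0,0]},{"slide":[0,0,0],"dr":[0,0,0]},{"slide":[0,0,0],"dr":[0,0,0]},{"slide":[0,0,0],"dr":[0,0,0]},{"slide":[0,0,0],"dr":[0,0,0]}]' -1 45; done; python3 look.py 9; python3 -c "
import pickle
i=pickle.load(open('wrist9.pkl','rb'))['img'].astype(int)
for r in (180,185): print(r,i[r,182:202].sum(1)//3, i[r,316:336].sum(1)//3)
from workcell import capture;import cv2
cv2.imwrite('pics/scene9.png',capture('scene')['img'])"
```

```text
t: 16.03
tcp_pos: [537.1, -150.7, 130.5]
eef_rot: [-3.141, 0.001, -2.49]
contact_force: [5.5, 7.5, -5.3]
width: 0.411
t: 17.7
tcp_pos: [537.1, -150.7, 130.5]
eef_rot: [-3.141, 0.001, -2.49]
contact_force: [6.0, 6.8, -6.0]
width: 0.409
17.7 [ 537.11 -150.67  130.5 ] [-3.1410e+00  6.0000e-04 -2.4895e+00] Ftool [-8.92  1.74  6.01] Mtool [-0.897 -3.322  0.091]
180 [227 227 226 226 221 209 200 194 192 191 190 190 190 189 191 194 197 199
 200 200] [205 205 205 205 205 204 202 201 201 202 200 199 197 196 196 200 210 221
 225 227]
185 [224 225 226 227 228 228 227 227 227 226 227 227 228 227 230 242 250 251
 252 252] [252 252 252 252 252 251 241 227 223 224 224 225 226 225 224 223 223 224
 225 227]
```

View pics/scene9.png

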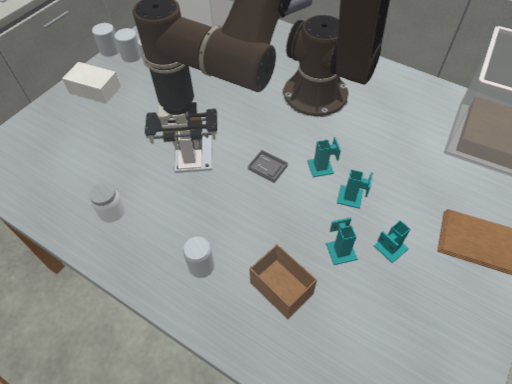

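The spout is pressed on the pad at (190,155), and the canister (200,257), carton (283,281), tray (268,166) and jar (107,202) are where they were. The hold is steady, so I hand in.

```bash
python3 -c "
from workcell import *
print(job_done())"
```

```text
the job is handed in; nothing more can be done
None
```

The white spout is held upright with its flange pressed flat on the sprung pad. I handed the job in with the arm still gripping at 45 N and pressing.

- **Push:** The force along the pad's axis read about 9 to 9.7 N, with readings scattering by roughly 0.5 N. The tool travelled about 7.5 mm after first contact, which is about half the 15 mm spring travel. It held for about 3.7 s without moving, and the job was handed in at t ≈ 17.8 s.
- **Alignment:** In the last wrist picture the flange and pad were centred to about 0.1 mm sideways, and tilt and turn were within about 0.002 rad. The bolt holes are hidden once the faces touch, so I judged them by the edges.
- **Height:** This is the least certain figure. The picture and the arm's own reading agree to roughly 0.5 mm. An earlier press sat about 0.4 mm off sideways, so I backed off, corrected it and pressed again.
- **Unexplained readings:** The force sensor also showed about 2 N sideways and 2 to 3 N more downward load than the spout's weight alone. I put these down to friction at the pad and did not check further.
- **Bystanders:** The canister, carton, tray, jar and turquoise look-alikes appear unmoved in the final scene picture.

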